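# Set up the vacuum clamp

## Task

Set up the vacuum clamp for the next job: first screw the valve fully shut with its handwheel, then plug every suction pod that is on the bench fully home into a socket of the manifold. With the valve still shut, lay the long narrow wooden strip along the row of pods so that it lies flat, centred on them and covers the middle of each one; finally open the valve fully and let go, leaving the other things on the bench alone.

Things in the scene. Friction and masses are not known exactly. Their poses are not given: they have to be found in the camera images.
- vacuum_clamp: Vacuum clamp, screwed to the bench: aluminium manifold 86 x 236 x 40 mm (x, y, z) with three sockets in a row along y; at its -y end, joined by a pipe, a brass valve, its vertical axis at x = 0, y = -185 mm, body 44 mm wide, 22 mm at the top, 90 mm high; inlet stub to y = -250 mm. Origin: centre of the manifold's underside, on the bench; z up.
- socket0 (a point): Mouth centre, on the manifold's top, of the socket nearest the valve (y = -68 mm). Each socket is 47 mm in x by 59 mm in y (the clamp's axes), 3 mm chamfer, 30 mm deep, floor 10 mm above the bench. Any pod fits any socket, either way round (half turn). Axes: the clamp's.
- socket1 (a point): The same for the middle socket (y = 0).
- socket2 (a point): The same for the socket farthest from the valve (y = +68 mm).
- wheel (a joint): Angle of the valve's handwheel, rad: 0 = fully shut (a stop), 5.5 = fully open (a stop), growing counterclockwise seen from above. Wheel and stem rise 5 mm per rad (27.5 mm in all). It takes about 0.12 N m to turn, stays where left and starts part open.
- wheel_rim (a point): Centre of the black handwheel, on the valve's axis, mid-plane of the rim; rises and turns with it: 130 mm above the bench when shut, 157.5 mm when fully open. Wheel 64 mm in outer diameter, round rim 12 mm thick, solid web, nothing standing above it; can be pinched across its diameter from above at any angle.
- pod_a: A suction pod: grey block 44 x 56 x 70 mm (x, y, z), black rubber pad on top, heavy dark steel base; its lowest 6 mm are a foot 40 x 52 mm that leads into the socket. 0.25 kg, stands upright on the bench. Origin: centre of the underside, z up. Fully home its underside is 10 mm and its top 80 mm above the bench. May be absent.
- pod_b: A suction pod: grey block 44 x 56 x 70 mm (x, y, z), black rubber pad on top, heavy dark steel base; its lowest 6 mm are a foot 40 x 52 mm that leads into the socket. 0.25 kg, stands upright on the bench. Origin: centre of the underside, z up. Fully home its underside is 10 mm and its top 80 mm above the bench. May be absent.
- pod_c: A suction pod: grey block 44 x 56 x 70 mm (x, y, z), black rubber pad on top, heavy dark steel base; its lowest 6 mm are a foot 40 x 52 mm that leads into the socket. 0.25 kg, stands upright on the bench. Origin: centre of the underside, z up. Fully home its underside is 10 mm and its top 80 mm above the bench. May be absent.
- board: A light wooden strip 35 x 160 x 22 mm (x, y, z), 0.064 kg, lying flat. Origin: centre of its underside; y along its length, z up. Laid on the pods it lies 80 to 102 mm above the bench; either broad face may be up.
- cork_block2: Bystander: cork sanding block 62 x 112 x 38 mm, lying loose. Origin: centre of the underside, y along its length.
- pencil2: Bystander: red carpenter's pencil 14 x 186 x 8 mm, lying loose. Origin: centre of the underside, y along its length.
- tape_roll: Bystander: roll of masking tape, 97 mm across, 36 mm high, lying loose. Origin: centre of the underside.
- offcut: Bystander: short wooden offcut 60 x 90 x 30 mm, lying loose. Origin: centre of the underside, y along its length.
- pliers2: Bystander: pliers with red handles, 60 x 176 x 12 mm, lying loose. Origin: centre of the underside, y along their length.

How it is judged:
By the outcome, as a careful person would: the job done as asked, in the order asked, and still so for the second after the job is handed in, with the robot touching nothing.
Of pod_a, pod_b, pod_c only 2 to 3 are there at a start; the rules pass over those that are not, and their reading is None.
At some moment in a run one of pod_a, pod_b, pod_c may be knocked a few centimetres aside while the robot is not near it.
It also fails if it takes over 208 s, if anything falls off the work surface, if the arm or the gripper's body presses on something with over 40 N, if the wrist force passes 120 N, or if a joint passes its speed limit or range.

## Robot

A 6-joint arm with a two-finger parallel gripper is mounted at the origin on a cart in front of the work surface, level with it; the furniture and walls round the work are solid. World frame = base frame: x ahead of the robot, y to its left, z up, the work surface at z = 0. Lengths are in mm, angles in rad, forces in N, time in s.
With the tool pointing down it reaches from about 325 to 775 mm from the base axis. Payload 5.5 kg.
Tool frame: the origin (TCP) lies midway between the tips of the shut fingers; the grasp point (between the pads) lies 19 mm behind it; z points along the fingers, y is the line along which they close (so a half turn about z gives the same grasp; the last joint's range is limited). The gripper opens to 88 mm and grips with 3 to 60 N. Pads are 20 mm wide; open, the fingers measure 115 mm over their backs; the gripper's body (75 mm by 178 mm) begins 61 mm behind the grasp point.
Start: joints at [1.07, 0.091, 1.231, -0, 1.82, -0.057], TCP at [257.631, 541.888, 222.631] pointing down, gripper open.
Joint ranges: [-2.87, 2.87], [-0.86, 2.18], [0.17, 2.46], [-1.51, 4.65], [0.06, 2.69], [-2.65, 2.65]. Speed limits (rad/s): [2.57, 2.57, 3.01, 3.14, 3.14, 3.14].

## Interface

Orientations are given as a unit quaternion [w, x, y, z].
In Python, from station import r gives the robot as it stands. Calls block until the motion is done:
- r.move_to(position, orientation): joint-space move of the TCP to a pose.
- r.move_straight(position, rot=None, rate=150, contact_N=None): straight line of the TCP; rot=None keeps the orientation; rate is the mean speed in mm/s. With contact_N (N) it stops when the force on the tool has changed by that much, and returns True; else False.
- r.goto_joints(angles): joint-space move.
- r.command_gripper(opening, grip_force=None): finger opening in mm; grip_force is the grip in N (None keeps the last); returns when the fingers have stopped.
- r.sleep(seconds).
- r.ik(position, orientation): joint angles nearest the present ones, or None.
- r.get_state(): the state.
- r.read_camera(name): name is "scene" or "top" or "wrist"; returns the picture (480x640x3 uint8, red, green, blue); there is no depth.
- r.calibration(name): a dict with "fx", "fy", "cx", "cy" (pixels), "R" (3x3) and "t" (3): a world point X has camera coordinates R X + t; the wrist camera has in their place "mount" (4x4, takes a point from camera to tool coordinates, whose origin is the TCP and whose axes are the flange's). Camera axes: x right, y down, z forward; pixel columns grow to the right and rows downward; lengths in mm; the calibration is good to about 2 mm. A picture is of the moment at which its call begins: read the wrist's pose just before it. calibration takes no time and is no camera call.
A pose or a line that the arm cannot do raises r.PlanningError and nothing moves.
- r.job_done(): hands the job in; it is judged then, once.
Trained networks look in the newest picture that a camera, given by its name, has taken for a name from the list of things; names that differ only in an ending like _2 or _b are one class to them, and where a whole thing is asked for, a point or a joint stands for the part that bears it (a point fixed in the world has none). Each returns a list of dicts, best first, with "p" (0 to 1); they miss things now and then, are a little off and sometimes report something else, mostly with a low value. They report only what shows in the picture. A call takes as long as a camera call.
- r.search_frame(camera, thing): "centre" ([x, y, z] in mm, in world coordinates, good to about 4 mm: the middle of the surface that is visible of it).
- r.silhouettes(camera, thing): "region" (480x640 bool, what is visible of it).
The state is a dict: "clock": time; "joints": joint angles; "joint_velocities": joint speeds; "joint_torque": joint torques, N m; "eef_pos": TCP position; "eef_rot": TCP orientation; "contact_force": force on the tool from outside, world axes, zero at the start; "torque": the same for the moment, N m; "grip_width": finger opening in mm; "finger_force": force on a finger pad.
Only numpy, scipy, OpenCV 4.12 (cv2) and the standard library are available. Lean on these libraries where they do the work, as an engineer would, in place of code of your own. Each camera call takes 0.05 s, during which the arm holds its last target. There are 200 camera calls.

## Working session

There is one attempt and no reset: what is moved stays moved. The work goes in short steps, each a Python script; the robot and the scene stay as the last script left them, time stands still between calls to the robot, and variables do not carry over. Pictures are saved under pics/ and viewed, at most 14 in all, crops included, and the job is handed in when it is done.

```bash
mkdir -p pics; ls; cat > h.py <<'E'
from station import r
import numpy as np, cv2
def save(cam,name):
    im=r.read_camera(cam); cv2.imwrite(f'pics/{name}.png',im[:,:,::-1]); return im
E
python3 - <<'E'
from h import *
for c in ['top','scene']:
    save(c,c+'1')
    k=r.calibration(c); print(c,k['fx'],k['cx'],k['cy'],np.round(-np.array(k['R']).T@k['t']),np.round(k['R'],2).tolist())
    for t in ['vacuum_clamp','wheel_rim','pod_a','board','cork_block2','pencil2','tape_roll','offcut','pliers2']:
        print(t,[(np.round(d['centre']).tolist(),round(d['p'],2)) for d in r.search_frame(c,t)])
print(np.round(r.calibration('wrist')['mount'],3)); print(r.get_state())
E
```

```text
pics
top 480.17787191979363 317.4571061035872 241.53593679112564 [ 278.   41. 1583.] [[-0.03, -1.0, -0.01], [-0.99, 0.03, -0.15], [0.15, 0.0, -0.99]]
vacuum_clamp []
wheel_rim [([593.0, -134.0, 149.0], 0.81), ([678.0, -292.0, 36.0], 0.46)]
pod_a [([610.0, 285.0, 66.0], 0.79), ([445.0, 238.0, 72.0], 0.68)]
board [([466.0, -321.0, 21.0], 0.92)]
cork_block2 [([371.0, 110.0, 38.0], 0.69)]
pencil2 [([570.0, -468.0, 8.0], 0.75)]
tape_roll [([678.0, -295.0, 35.0], 0.92)]
offcut [([594.0, 511.0, 31.0], 0.95)]
pliers2 [([321.0, 336.0, 10.0], 0.94)]
scene 470.7023882846078 323.0367634073541 241.5095836607461 [-135. -662. 1047.] [[0.75, -0.67, 0.01], [-0.48, -0.54, -0.69], [0.47, 0.51, -0.72]]
vacuum_clamp [([587.0, -15.0, 36.0], 0.84)]
wheel_rim [([591.0, -142.0, 148.0], 0.66)]
pod_a [([609.0, 266.0, 55.0], 0.96), ([445.0, 223.0, 59.0], 0.81)]
board [([463.0, -337.0, 18.0], 0.56)]
cork_block2 [([365.0, 97.0, 40.0], 0.68)]
pencil2 [([566.0, -469.0, 5.0], 0.98)]
tape_roll [([675.0, -299.0, 29.0], 0.74)]
offcut [([594.0, 509.0, 29.0], 0.87)]
pliers2 [([326.0, 332.0, 10.0], 0.81)]
[[   0.      -0.
[... 175 characters left out ...]
.07030272e+00,  9.10864231e-02,  1.23071939e+00, -1.55913439e-05,
        1.81980355e+00, -5.67211116e-02]), 'joint_velocities': array([ 1.12377622e-06,  3.91389032e-04,  9.83534510e-05, -2.04880469e-03,
       -2.06845815e-03, -8.33812673e-04]), 'joint_torque': array([-4.50975094e-04, -4.46217549e+01, -4.06505978e+01,  6.96795713e-02,
        1.97715737e-02, -1.74756389e-05]), 'eef_pos': array([257.63012752, 541.87921137, 222.62838885]), 'eef_rot': array([ 4.96545950e-06,  2.20071893e-01,  9.75483655e-01, -1.01130564e-05]), 'contact_force': array([0.25682571, 0.42578526, 0.53623593]), 'torque': array([0.00145199, 0.01511797, 0.02432136]), 'finger_force': 0.0, 'grip_width': 87.9211955415027}
```

View pics/top1.png

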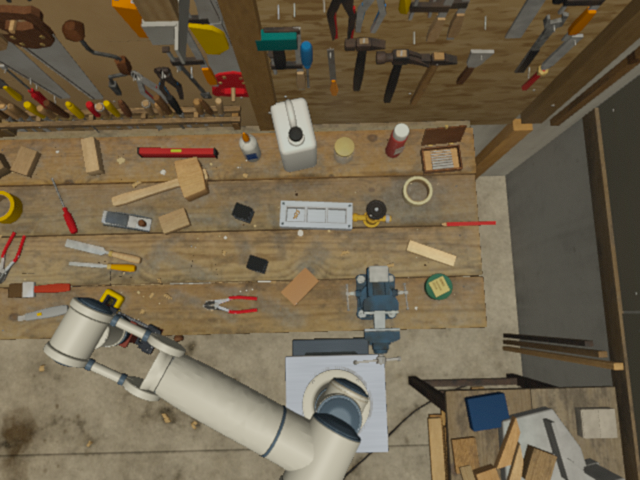

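View pics/scene1.png

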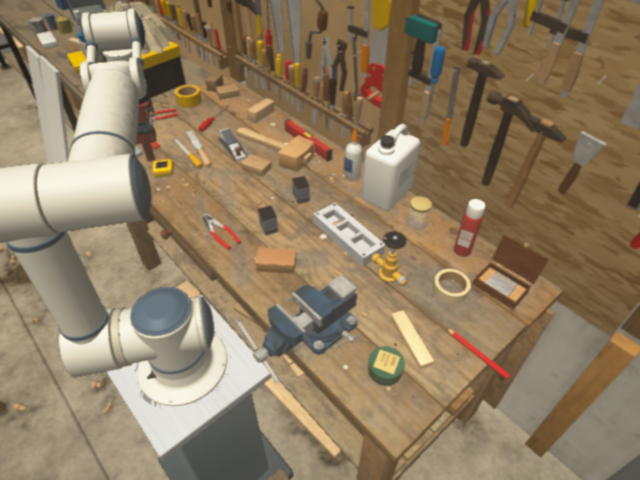

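Two pods show, at top pixels (243,212) and (257,264). The manifold is at (316,215) with something in its left socket (297,214), and the wheel is at (375,210). I'll look closer with the wrist camera.

```bash
cat >> h.py <<'E'
from scipy.spatial.transform import Rotation as Rot
def down(yaw): return np.array([0,np.cos(yaw/2),np.sin(yaw/2),0])   # tool x along yaw; fingers close along yaw-90deg
def wcam():
    s=r.get_state(); c=r.calibration('wrist'); q=s['eef_rot']
    T=np.eye(4); T[:3,:3]=Rot.from_quat([q[1],q[2],q[3],q[0]]).as_matrix(); T[:3,3]=s['eef_pos']
    return T@np.array(c['mount']),c
def pix2w(uv,z,cam):
    M,c=cam; uv=np.atleast_2d(np.array(uv,float))
    d=np.c_[(uv[:,0]-c['cx'])/c['fx'],(uv[:,1]-c['cy'])/c['fy'],np.ones(len(uv))]@M[:3,:3].T
    return M[:3,3]+d*((z-M[2,3])/d[:,2])[:,None]
def find(cam,t): 
    return [(np.round(d['centre'],1).tolist(),round(d['p'],2)) for d in r.search_frame(cam,t)]
def rect(thing,z,cam,near=None):
    """footprint of silhouettes at height z: list of (centre, size, angle of long side, p)"""
    out=[]
    for d in r.silhouettes('wrist',thing):
        m=d['region'].astype(np.uint8)
        cs,_=cv2.findContours(m,cv2.RETR_EXTERNAL,cv2.CHAIN_APPROX_NONE)
        c=max(cs,key=cv2.contourArea)[:,0]
        P=pix2w(c,z,cam)[:,:2].astype(np.float32)
        (b,s,a)=cv2.minAreaRect(P); a=np.deg2rad(a)+(0 if s[0]>s[1] else np.pi/2)
        out.append((np.round(b,1).tolist(),np.round(sorted(s),1).tolist(),round((a+np.pi/2)%np.pi-np.pi/2,3),round(d['p'],2)))
    return out
E
python3 - <<'E'
from h import *
r.move_to([545,-20,330],down(0)); cam=wcam(); save('wrist','w1')
np.save('cam1.npy',cam[0]); print(cam[0].round(1),cam[1])
for t in ['vacuum_clamp','wheel_rim','pod_a']: print(t,find('wrist',t))
print(rect('vacuum_clamp',40,cam), rect('wheel_rim',145,cam))
print(r.get_state()['clock'])
E
```

```text
[[ 0.000e+00 -1.000e+00 -3.000e-01  6.182e+02]
 [-1.000e+00 -0.000e+00 -0.000e+00 -1.860e+01]
 [-0.000e+00  3.000e-01 -1.000e+00  4.913e+02]
 [ 0.000e+00  0.000e+00  0.000e+00  1.000e+00]] {'fx': 399.57579925294925, 'fy': 399.57579925294925, 'cx': 316.0002646376392, 'cy': 233.83842328797658, 'mount': array([[ 4.15340381e-04, -9.62920397e-01, -2.69785353e-01,
         7.30886334e+01],
       [ 9.99999892e-01,  3.43441535e-04,  3.13706715e-04,
        -5.82289666e-01],
       [-2.09419099e-04, -2.69785454e-01,  9.62920435e-01,
        -1.61486827e+02],
       [ 0.00000000e+00,  0.00000000e+00,  0.00000000e+00,
         1.00000000e+00]])}
vacuum_clamp [([599.4, 7.2, 37.8], 0.68)]
wheel_rim [([597.8, -136.9, 145.6], 0.92)]
pod_a [([601.1, -133.8, 145.4], 0.74), ([454.8, 232.2, 67.8], 0.68), ([616.8, 267.6, 67.0], 0.67)]
[([600.1, -23.7], [89.1, 379.9], np.float64(1.502), 0.65)] [([593.7, -136.4], [61.8, 64.3], np.float64(-1.569), 0.69), ([582.5, -281.4], [9.4, 31.3], np.float64(-1.569), 0.51)]
3.5833
```

View pics/w1.png

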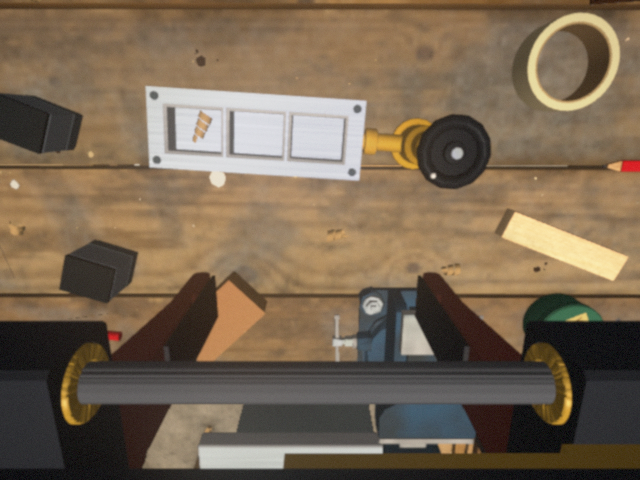

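The wrist view shows the manifold corners at (146,86), (367,101), (361,181) and (149,168). A piece of screw or wood lies in socket2 at (202,126); sockets 0 and 1 look empty. The wheel is at (454,151).

```bash
python3 - <<'E'
from h import *
cam=(np.load('cam1.npy'),r.calibration('wrist'))
P=pix2w([(146,86),(367,101),(361,181),(149,168)],40,cam); print(P.round(1))
for a,b in [(0,1),(1,2),(2,3),(3,0)]: print(np.linalg.norm(P[a]-P[b]).round(1))
S=pix2w([(256,134),(318,138)],40,cam);print('socket1,0 approx',S.round(1))
c=P.mean(0)[:2]; print(c)
for i,j in [(0,1),(3,2)]:
    d=(P[i]-P[j])[:2]; print('yaw',np.arctan2(-d[0],d[1]))
for z in (130,137,145,152,157): print(z,pix2w([(454,151)],z,cam).round(1))
# closer look over wheel
r.move_to([575,-136,260],down(0)); cam=wcam(); np.save('cam2.npy',cam[0]); save('wrist','w2')
print(find('wrist','wheel_rim'),find('wrist','vacuum_clamp'))
for z in (135,145,155): print(z,rect('wheel_rim',z,cam))
E
```

```text
[[654.4 162.1  40. ]
 [639.7 -73.3  40. ]
 [553.8 -69.6  40. ]
 [567.9 168.5  40. ]]
235.9
86.0
238.6
86.8
socket1,0 approx [[605.1  47.1  40. ]
 [601.  -20.8  40. ]]
[603.94807252  46.94691687]
yaw -0.062226155549284456
yaw -0.05918939790843893
130 [[ 593.4 -141.1  130. ]]
137 [[ 593.9 -138.7  137. ]]
145 [[ 594.5 -136.   145. ]]
152 [[ 594.9 -133.6  152. ]]
157 [[ 595.3 -132.   157. ]]
[([597.5, -134.8, 149.0], 0.62)] [([601.7, 11.2, 40.3], 0.94)]
135 [([592.2, -136.8], [64.1, 64.2], np.float64(-1.114), 0.85)]
145 [([594.1, -136.8], [61.9, 62.0], np.float64(-1.114), 0.85)]
155 [([596.1, -136.7], [59.6, 59.8], np.float64(-1.114), 0.85)]
```

View pics/w2.png

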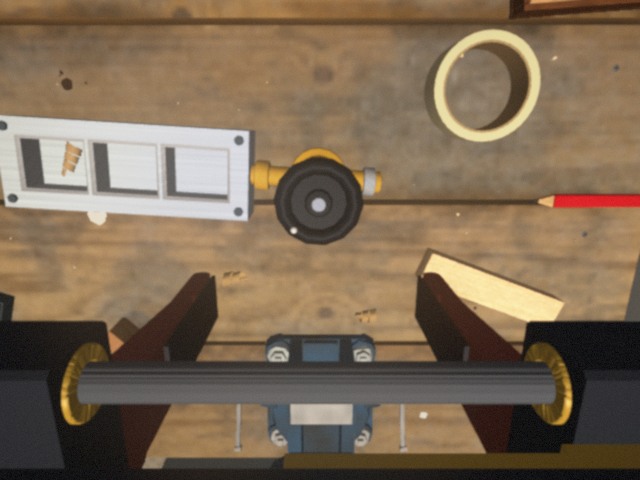

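```bash
cat >> h.py <<'E'
AX=np.array([593.5,-137.0])
def st(): return r.get_state()
def turn(yaw0,z0,sgn,nmax,step=0.2,lim=0.45):
    """turn wheel from tool yaw0 in steps, following the thread; stops when torque rises. returns (yaw,z)"""
    s0=st(); t0=s0['torque'][2]; yaw,z=yaw0,z0
    for i in range(nmax):
        yaw+=sgn*step; z+=sgn*step*5
        r.move_straight([*AX,z],down(yaw))
        s=st(); print(i,round(yaw,2),round(s['clock'],2),'T',s['torque'].round(2),'F',s['contact_force'].round(1),'j6',s['joints'][5].round(2),'g',round(s['grip_width'],1))
        if abs(s['torque'][2]-t0)>lim and i>0: break
    return yaw,z
E
python3 - <<'E'
from h import *
r.command_gripper(88)
q=down(3.70)
r.move_to([*AX,200],q); print(st()['joints'].round(2),st()['torque'])
print(r.move_straight([*AX,124],rate=100,contact_N=8), st()['eef_pos'].round(1))
r.command_gripper(50,30); s=st(); print(s['grip_width'],s['finger_force'],s['contact_force'],s['torque'],s['clock'])
print(turn(3.70,124,-1,3))
E
```

```text
[-0.28  0.11  1.25  0.    1.78 -2.41] [0.09407307 0.0546483  0.02220697]
False [ 593.9 -137.1  124.9]
62.30529544889582 30.00001880340278 [0.14026826 0.05366564 1.23150678] [ 0.06977334 -0.03563371  0.03589268] 9.25
0 3.5 9.6 T [ 0.   -0.04 -0.18] F [0.  0.4 2.1] j6 -2.21 g 62.0
1 3.3 9.95 T [ 0.07 -0.01 -0.17] F [ 1.  -0.2  3. ] j6 -2.02 g 62.1
2 3.1 10.3 T [ 0.1  -0.08 -0.15] F [0.6 1.1 4.3] j6 -1.82 g 62.0
(3.0999999999999996, 121.0)
```

```bash
python3 - <<'E'
from h import *
print(turn(3.10,121,-1,24,lim=0.3)); print(st()['torque'])
E
```

```text
0 2.9 10.65 T [ 0.19 -0.05 -0.12] F [0.2 1.7 4.6] j6 -1.62 g 62.1
1 2.7 11.0 T [ 0.27 -0.12 -0.17] F [0.9 2.  5.1] j6 -1.42 g 62.0
2 2.5 11.35 T [ 0.24 -0.11 -0.22] F [0.9 1.9 5. ] j6 -1.22 g 62.0
3 2.3 11.7 T [ 0.22 -0.11 -0.17] F [1.2 1.9 4.6] j6 -1.02 g 62.0
4 2.1 12.05 T [ 0.35 -0.14 -0.11] F [1.1 2.2 4.8] j6 -0.82 g 62.3
5 1.9 12.4 T [ 0.23 -0.25 -0.14] F [1.5 2.4 5.1] j6 -0.61 g 61.9
6 1.7 12.75 T [ 0.26 -0.19 -0.13] F [2.  2.1 4.8] j6 -0.41 g 61.9
7 1.5 13.1 T [ 0.33 -0.33 -0.16] F [2.6 1.2 4.8] j6 -0.21 g 61.9
8 1.3 13.45 T [ 0.35 -0.33 -0.17] F [3.4 2.2 5. ] j6 -0.01 g 61.8
9 1.1 13.8 T [ 0.14 -0.13 -0.17] F [0.9 2.  6.9] j6 0.19 g 62.7
10 0.9 14.15 T [ 0.24  0.11 -0.13] F [-0.1  1.1  8.6] j6 0.39 g 61.8
11 0.7 14.5 T [ 0.17  0.36 -0.19] F [-1.9  0.8 11.5] j6 0.59 g 62.4
12 0.5 14.85 T [ 0.38  0.25 -0.17] F [-2.   1.7 10.3] j6 0.79 g 62.2
13 0.3 15.2 T [ 0.4   0.27 -0.22] F [-0.7  3.1 12. ] j6 0.99 g 62.1
14 0.1 15.55 T [ 0.47  0.45 -0.19] F [-2.1  2.5 13.1] j6 1.19 g 62.5
15 -0.1 15.9 T [ 0.43  0.17 -0.22] F [-0.3  3.1 12. ] j6 1.39 g 62.0
16 -0.3 16.25 T [ 0.43  0.25 -0.19] F [-0.5  1.8 13. ] j6 1.59 g 62.9
17 -0.5 16.6 T [ 0.28 -0.02 -0.22] F [ 0.4  1.8 12.6] j6 1.79 g 61.8
18 -0.7 16.95 T [ 0.12 -0.   -0.16] F [ 0.5  1.6 13.1] j6 1.99 g 62.3
19 -0.9 17.3 T [ 0.1   0.03 -0.17] F [ 1.   0.4 13.1] j6 2.19 g 61.8
20 -1.1 17.65 T [ 0.14  0.09 -0.08] F [-1.  -0.4 12.7] j6 2.39 g 62.6
21 -1.3 18.0 T [ 0.2   0.18 -0.19] F [-0.8  0.4 13.1] j6 2.59 g 62.4Traceback (most recent call last):
  File "<stdin>", line 2, in <module>
  File "h.py", line 35, in turn
    r.move_straight([*AX,z],down(yaw))
    ~~~~~~~~~~~~~~~^^^^^^^^^^^^^^^^^^^
station.PlanningError: the arm cannot follow that straight line within its joint ranges
```

```bash
python3 - <<'E'
from h import *
r.command_gripper(88); s=st();print(s['torque'],s['contact_force'],s['eef_pos'])
r.move_straight([*AX,200])
r.move_to([575,-136,260],down(0)); im=save('wrist','w3')
cv2.imwrite('pics/w3c.png',cv2.resize(np.hstack([cv2.imread('pics/w2.png')[130:260,240:400],im[130:260,240:400,::-1]]),None,fx=2.4,fy=2.4))
cam=wcam()
for z in (130,145): print(z,rect('wheel_rim',z,cam))
print(find('wrist','wheel_rim'))
E
```

```text
[ 0.10840601  0.11440237 -0.02759029] [0.41589609 0.84521773 0.33318373] [ 593.33566256 -136.97726533   98.6340242 ]
130 [([593.3, -136.6], [62.3, 63.5], np.float64(0.029), 0.78)]
145 [([596.1, -136.6], [59.1, 60.2], np.float64(0.029), 0.78)]
[([599.1, -135.7, 137.6], 0.61)]
```

View pics/w3c.png

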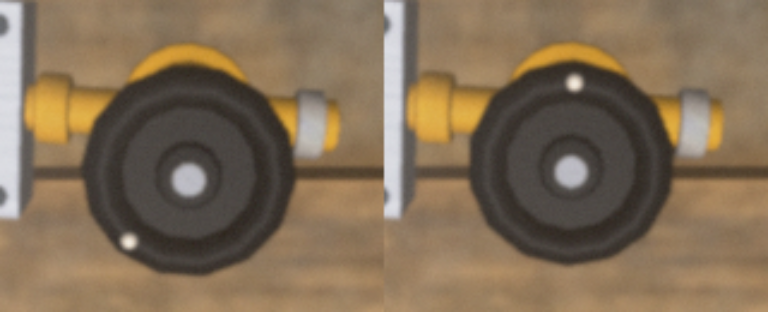

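The white mark moved about 137° clockwise and the wheel dropped about 11 mm. The mark now lies along the clamp's +x, so the wheel looks shut. I'll confirm with a firmer grip.

```bash
python3 - <<'E'
from h import *
q=down(1.6); r.move_to([*AX,180],q)
r.move_straight([*AX,111],rate=100,contact_N=8)
r.command_gripper(50,60); print(st()['torque'],st()['joints'][5])
y=1.6
for i in range(5):
    y-=0.1; r.move_straight([*AX,111],down(y)); s=st(); print(round(y,2),s['torque'].round(2),s['contact_force'].round(1),s['grip_width'],s['joint_torque'][5])
r.command_gripper(88); r.move_straight([*AX,200]); r.move_to([575,-136,260],down(0)); im=save('wrist','w4')
g=im[130:260,240:400].min(2); _,_,_,m=cv2.minMaxLoc(g[:45]); print('mark',m, st()['clock'])
g=cv2.imread('pics/w3.png')[130:260,240:400].min(2);print(cv2.minMaxLoc(g[20:45]))
E
```

```text
[-0.04838548 -0.27387488  0.02682304] -0.31199567111674414
1.5 [ 0.23  0.12 -0.13] [-0.2  1.5  5.9] 61.54477969041892 0.05818787030875683
1.4 [ 0.35 -0.08 -0.18] [1.  2.6 6.6] 61.544101225225 0.17465058714151382
1.3 [ 0.41 -0.34 -0.16] [2.  4.1 4.2] 61.98788352167138 0.18362669739872217
1.2 [ 0.96 -0.67 -0.12] [5.2 7.  4. ] 61.388762089716906 0.05296609830111265
1.1 [ 0.28 -0.29 -0.18] [0.9 2.7 6.4] 61.32499065554565 0.04977366188541055
mark (75, 35) 27.2917
(30.0, 222.0, (91, 9), (3, 0))
```

```bash
python3 - <<'E'
import cv2,numpy as np
cv2.imwrite('pics/w4c.png',cv2.resize(np.hstack([cv2.imread(f'pics/w{i}.png')[130:260,240:400] for i in (3,4)]),None,fx=2.4,fy=2.4))
E
```

```text
(no output)
```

View pics/w4c.png

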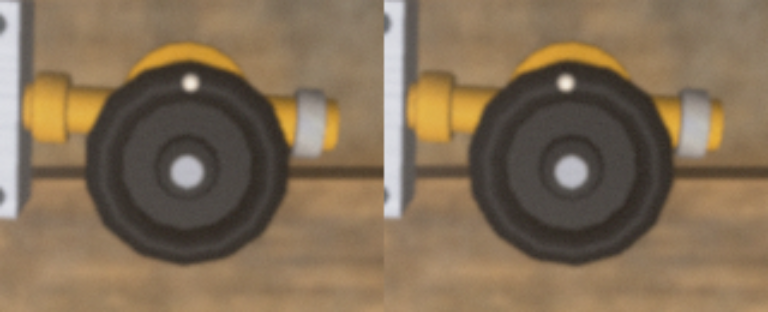

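```bash
cat >> h.py <<'E'
def mark(name):
    r.move_to([575,-136,260],down(0)); im=save('wrist',name)
    g=im[130:260,240:400].min(2).copy(); m=(g>150).astype(np.uint8)
    n,_,s,c=cv2.connectedComponentsWithStats(m)
    return [(c[i].round(1).tolist(),int(s[i,4])) for i in range(1,n) if s[i,4]<120 and 30<c[i][0]<122]
E
python3 - <<'E'
from h import *
q=down(-0.5); r.move_to([*AX,180],q)
r.move_straight([*AX,111],rate=100,contact_N=8)
r.command_gripper(50,30); print(st()['torque'],st()['joints'][5])
y=-.5
for i in range(8):
    y-=0.1; r.move_straight([*AX,111],down(y)); s=st(); print(round(y,2),s['torque'].round(2),s['contact_force'].round(1),round(s['grip_width'],1))
r.command_gripper(88); r.move_straight([*AX,200]); print(mark('w5'),st()['clock'])
for n in ('w3','w4'):
    g=cv2.imread(f'pics/{n}.png')[130:260,240:400].min(2); k,_,s,c=cv2.connectedComponentsWithStats((g>150).astype(np.uint8)); print([(c[i].round(1),s[i,4]) for i in range(1,k) if s[i,4]<120])
E
```

```text
[0.12783665 0.07143802 0.06445366] 1.7880236044088318
-0.6 [ 0.19 -0.21 -0.14] [ 2.1  0.9 -0.3] 62.6
-0.7 [ 0.39  0.12 -0.14] [1.3 2.4 1.3] 62.6
-0.8 [ 0.64  0.19 -0.07] [-0.2  2.6  3.4] 62.1
-0.9 [ 0.66  0.02 -0.15] [0.6 4.4 2.2] 62.2
-1.0 [ 0.6  -0.18 -0.2 ] [0.8 3.8 1.7] 62.2
-1.1 [ 0.45 -0.38 -0.12] [2.4 2.2 1.8] 62.3
-1.2 [ 0.27 -0.33 -0.14] [3.  1.1 4.4] 62.5
-1.3 [ 0.27 -0.55 -0.16] [4.2 1.7 4.2] 62.1
[([78.2, 34.1], 23), ([77.5, 71.2], 118)] 33.8
[(array([79. , 34.2]), np.int32(23)), (array([77.5, 71.2]), np.int32(117))]
[(array([75.3, 34.1]), np.int32(24)), (array([77.6, 71.3]), np.int32(119))]
```

```bash
cat >> h.py <<'E'
from scipy.optimize import minimize
CL=np.array([604.0,47.0]); CY=-0.061
def sock(k): return CL+68*(k-1)*np.array([-np.sin(CY),np.cos(CY)])
def proj(P,cam):
    M,c=cam; p=(P-M[:3,3])@M[:3,:3]; return np.c_[p[:,0]/p[:,2]*c['fx']+c['cx'],p[:,1]/p[:,2]*c['fy']+c['cy']]
def fitbox(thing,size,guess,cam,z0=0):
    """pose (x,y,yaw) of a box from its silhouette nearest guess, by IoU of the projected hull"""
    B=np.array([[i,j,k] for i in (-.5,.5) for j in (-.5,.5) for k in (0,1)])*size
    def mask(p):
        c,s=np.cos(p[2]),np.sin(p[2]); P=B@np.array([[c,s,0],[-s,c,0],[0,0,1]])+[p[0],p[1],z0]
        m=np.zeros((480,640),np.uint8); cv2.fillConvexPoly(m,cv2.convexHull((proj(P,cam)*16).astype(np.int32)),1,shift=4); return m>0
    best=None
    for d in r.silhouettes('wrist',thing):
        R=d['region']; f=lambda p:-(mask(p)&R).sum()/((mask(p)|R).sum()+1)
        for t in np.arange(0,np.pi,np.pi/8):
            if f([*guess,t])>-0.05: continue
            o=minimize(f,[*guess,t],method='Nelder-Mead',options=dict(initial_simplex=np.array([*guess,t])+np.array([[0,0,0],[15,0,0],[0,15,0],[0,0,.3]]),xatol=.05,fatol=1e-4))
            if best is None or o.fun<best[0]: best=(o.fun,o.x)
    return best
def look(xy,yaw=np.pi/2,z=230,off=30):
    r.move_to([xy[0]-off*np.cos(yaw),xy[1]-off*np.sin(yaw),z],down(yaw)); return wcam()
E
python3 - <<'E'
from h import *
for n,g in (('p1',(450,230)),('p2',(612,272))):
    cam=look(g); save('wrist',n); print(n,find('wrist','pod_a'),fitbox('pod_a',(44,56,70),g,cam),st()['clock'],st()['joints'].round(2))
E
```

```text
p1 [([610.5, 291.0, 70.0], 0.83), ([446.3, 240.7, 68.4], 0.71)] (np.float64(-0.9656104151314173), array([446.14213475, 242.4463508 ,   2.81516451])) 35.3 [ 0.35 -0.2   1.49 -0.    1.84  0.35]
p2 [([455.5, 248.2, 66.6], 0.63), ([614.7, 287.4, 66.7], 0.62)] (np.float64(-0.9766081871345029), array([616.60314384, 288.25438121,   2.75924467])) 36.1583 [0.33 0.25 1.04 0.   1.85 0.32]
```

View pics/p2.png

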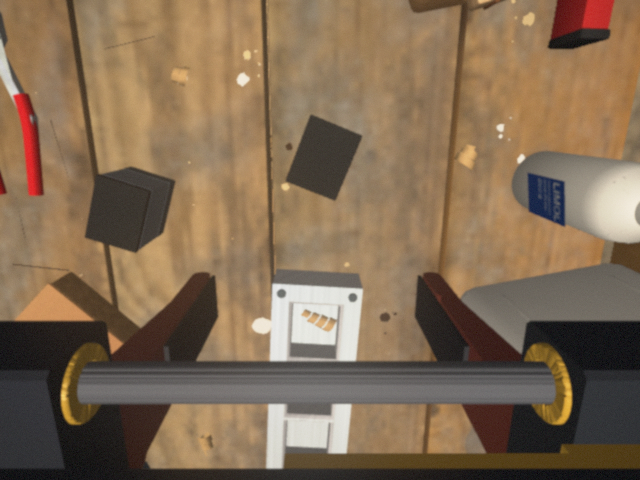

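```bash
cat >> h.py <<'E'
def pick(x,y,th):
    th=(th+np.pi/2)%np.pi-np.pi/2; q=down(np.pi/2+th)
    r.command_gripper(88); r.move_to([x,y,130],q)
    print('touch',r.move_straight([x,y,35],rate=120,contact_N=10))
    r.command_gripper(30,35); s=st(); print('grip',s['grip_width'],s['finger_force'])
    r.move_straight([x,y,140]); print('held',st()['grip_width'],st()['contact_force'].round(1))
def insert(k):
    q=down(np.pi/2+CY); p=sock(k); r.move_to([*p,140],q)
    r.move_straight([*p,88],rate=100)
    f=r.move_straight([*p,45],rate=40,contact_N=12); s=st(); print('in',f,s['eef_pos'].round(1),s['contact_force'].round(1),s['torque'].round(2),s['grip_width']); return f
E
python3 - <<'E'
from h import *
pick(616.6,288.3,2.759); print(insert(1),st()['clock'])
E
```

```text
touch False
grip 43.836860745579436 34.98777016997337
held 44.147897188513184 [ 0.2 -0.1 -3.3]
in False [603.9  47.1  45. ] [-1.4  0.6 -1.9] [ 0.02  0.07 -0.01] 44.104007876507154
False 42.2833
```

```bash
python3 - <<'E'
from h import *
r.command_gripper(88); r.move_straight([*sock(1),150])
cam=look((446,242)); f=fitbox('pod_a',(44,56,70),(446,242),cam); print(f)
if -f[0]>0.93: pick(*f[1]); print(insert(0),st()['clock'])
E
```

```text
(np.float64(-0.9737673062909886), array([ 4.51428591e+02,  2.57976881e+02, -3.92186396e-01]))
touch False
grip 44.53737709526042 34.53245981501823
held 44.482885310474636 [ 1.2  0.1 -3.3]
in True [601.  -20.8  74.2] [2.5 0.6 0.9] [-0.22 -0.35  0.06] 44.21957083397964
True 50.6583
```

```bash
python3 - <<'E'
from h import *
r.move_straight([*sock(0),100]); save('wrist','h1'); print(st()['contact_force'],st()['torque'])
E
```

```text
[-0.62761223  0.17221882 -3.49282647] [-0.01631415  0.11010826 -0.00983989]
```

View pics/h1.png

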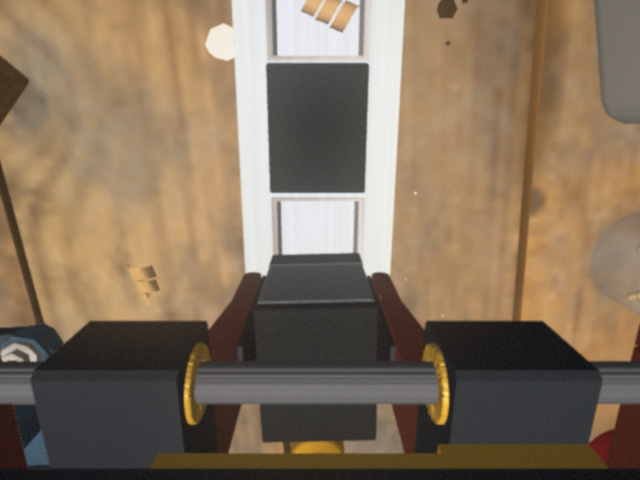

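```bash
python3 - <<'E'
from h import *
cam=wcam()
print(sock(0),pix2w([(316,304),(316,440)],135,cam).round(1),pix2w([(260,304),(373,304)],135,cam).round(1),pix2w([(316,255)],65,cam).round(1))
print('pod1 top', pix2w([(268,63),(368,65),(366,192),(270,192)],80,cam).round(1))
print('sock0 mouth +y edge',pix2w([(316,199)],40,cam).round(1))
E
```

```text
[599.85457197 -20.87352523] [[599.8  -6.8 135. ]
 [596.4 -63.5 135. ]] [[580.6  -5.7 135. ]
 [619.4  -8.  135. ]] [[599.4 -12.7  65. ]]
pod1 top [[584.7  78.4  80. ]
 [626.6  75.   80. ]
 [624.3  21.2  80. ]
 [580.6  23.9  80. ]]
sock0 mouth +y edge [[600.9  11.9  40. ]]
```

The held pod sits about 14 mm off along the pads, because it was knocked after I looked. I'll set it down, look again and regrip.

```bash
python3 - <<'E'
from h import *
r.move_straight([*sock(0),150]); q=down(np.pi/2)
r.move_to([470,200,130],q); r.move_straight([470,200,50]); print(r.move_straight([470,200,34],rate=30,contact_N=6),st()['eef_pos'].round(1))
r.command_gripper(88); r.move_straight([470,200,150])
cam=look((470,190)); f=fitbox('pod_a',(44,56,70),(470,190),cam); print(f,find('wrist','pod_a'))
if -f[0]>0.93: pick(*f[1]); r.move_straight([*sock(0),140],down(np.pi/2+CY)); cam=wcam(); save('wrist','h2')
print(st()['clock'])
E
```

```text
True [469.8 200.1  34.7]
(np.float64(-0.3623768472906404), array([476.15119156, 253.98390207,   1.57196024])) [([598.3, -16.3, 139.0], 0.9), ([605.6, 54.2, 79.5], 0.55)]
56.0333
```

The networks use the last picture taken and I hadn't taken a new one, which also explains the bad grip. Fixing `look`.

```bash
sed -i 's/down(yaw)); return wcam()/down(yaw)); c=wcam(); save("wrist","look"); return c/' h.py; python3 - <<'E'
from h import *
cam=look((470,190)); f=fitbox('pod_a',(44,56,70),(470,190),cam); print(f,find('wrist','pod_a'))
if -f[0]>0.93: pick(*f[1]); print(insert(0))
print(st()['clock'])
E
```

```text
(np.float64(-0.9511723471114334), array([4.69863722e+02, 1.83338463e+02, 2.27559785e-03])) [([469.2, 188.6, 67.5], 0.96), ([619.4, 77.6, 70.5], 0.87)]
touch False
grip 44.21319325980418 34.829458594322205
held 44.046447933746705 [-0.1 -0.2 -3.7]
in False [599.7 -20.5  45. ] [ 0.9  3.5 -1. ] [ 0.84  0.07 -0.1 ] 43.64526094103635
False
62.5333
```

```bash
python3 - <<'E'
from h import *
r.command_gripper(88); r.move_straight([*sock(0),150]); r.command_gripper(0,20)
for k in (0,1):
    r.move_to([*sock(k),120],down(np.pi/2+CY)); print(k,r.move_straight([*sock(k),74],rate=30,contact_N=15),st()['eef_pos'].round(1)); r.move_straight([*sock(k),150])
r.command_gripper(88)
cam=look((466,-325),yaw=np.pi/2-0.3,z=250); f=fitbox('board',(35,160,22),(466,-325),cam); print('board',f,find('wrist','board'))
for c in('top','scene'): r.read_camera(c); print(c,find(c,'pod_a'),find(c,'board'))
print(st()['clock'],st()['joints'].round(2))
E
```

```text
0 True [600.1 -20.9  80.4]
1 True [604.3  47.   80.4]
board (np.float64(-0.9521063591222169), array([ 470.8721533 , -326.00520104,    2.77108442])) [([474.4, -323.1, 24.3], 0.9)]
top [([599.9, -21.4, 79.0], 0.68), ([599.0, 52.2, 77.8], 0.53)] [([473.5, -300.4, 22.4], 0.95)]
scene [([592.7, -26.6, 81.2], 0.89), ([591.7, 39.5, 75.9], 0.8)] [([466.2, -338.0, 16.8], 0.74)]
73.35 [-0.72  0.04  1.24  0.    1.87 -0.42]
```

View pics/look.png

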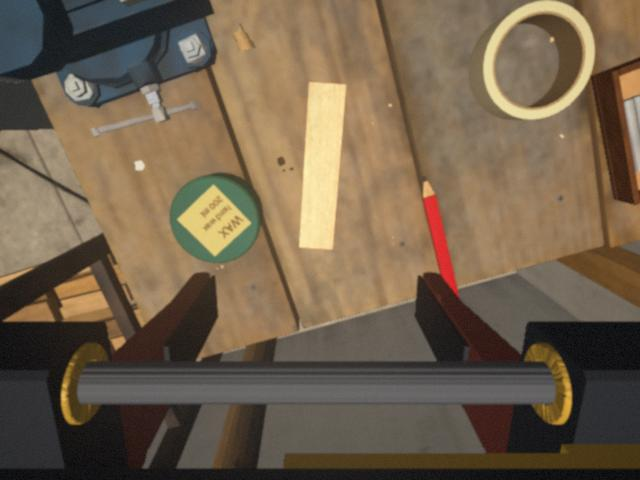

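```bash
python3 - <<'E'
from h import *
x,y,th=470.9,-326.0,-0.371; q=down(np.pi/2+th)
r.command_gripper(56); r.move_to([x,y,120],q); print(r.move_straight([x,y,4],rate=80,contact_N=6),st()['eef_pos'].round(1))
z0=st()['eef_pos'][2]
r.command_gripper(20,15); print(st()['grip_width'],st()['finger_force'])
r.move_straight([x,y,200]); m=(sock(0)+sock(1))/2; qp=down(np.pi/2+CY)
r.move_to([*m,200],qp); print(st()['grip_width']); r.move_straight([*m,100])
print(r.move_straight([*m,80.5+z0],rate=25,contact_N=4),st()['eef_pos'].round(1),st()['contact_force'])
r.command_gripper(60); r.move_straight([*m,160])
cam=look(m,yaw=np.pi/2+CY,z=240,off=40); print(fitbox('board',(35,160,22),m,cam,80),m,find('wrist','pod_a'),st()['clock'])
E
```

```text
False [ 471.2 -326.3    4.7]
34.766559042424205 14.993681609630585
34.97464671687329
False [601.9  13.1  85.2] [-0.12794889 -0.59133374 -1.55329599]
(np.float64(-0.9695759650123598), array([ 6.01416379e+02,  1.28710130e+01, -5.33349292e-02])) [601.92728599  13.06323739] [([579.4, -12.9, 77.2], 0.57), ([623.2, 48.1, 77.7], 0.56)] 82.8917
```

View pics/look.png

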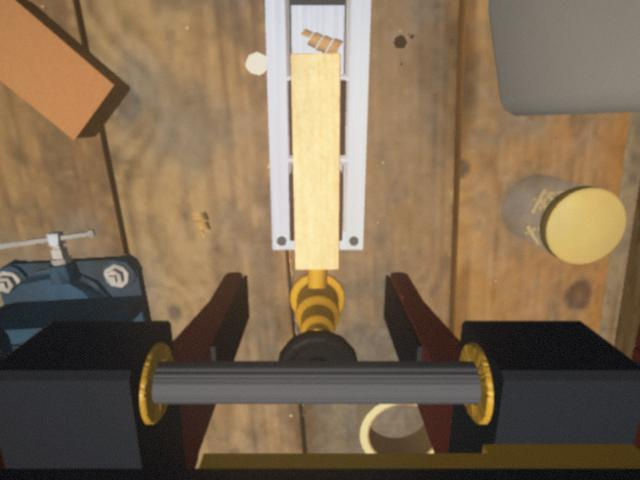

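```bash
sed -i "s/s=st(); print(i,round(yaw/s=st(); i%5==4 and print(i,round(yaw/" h.py; python3 - <<'E'
from h import *
r.move_to([*AX,180],down(-1.2)); print(st()['joints'].round(2))
r.command_gripper(88); print(r.move_straight([*AX,112],rate=100,contact_N=8),st()['eef_pos'].round(1))
r.command_gripper(50,40)
yaw,z=turn(-1.2,112,1,23,lim=9)
r.command_gripper(88); r.move_straight([*AX,200])
print(yaw,z,mark('w6'),st()['clock'])
E
```

```text
[-0.28  0.11  1.28  0.    1.75  2.49]
False [ 593.8 -137.1  112.8]
4 -0.2 88.79 T [ 0.16 -0.53  0.09] F [4.7 1.4 4.8] j6 1.49 g 61.9
9 0.8 90.54 T [ 0.07 -0.65  0.07] F [4.7 0.4 5.3] j6 0.5 g 62.4
14 1.8 92.29 T [ 0.06 -0.74  0.08] F [5.1 0.6 4.7] j6 -0.5 g 62.5
19 2.8 94.04 T [ 0.1  -0.76  0.08] F [4.1 1.1 5.1] j6 -1.5 g 62.3
3.400000000000001 135.0 [([115.7, 82.8], 27)] 99.175
```

```bash
python3 - <<'E'
from h import *
r.move_to([*AX,200],down(0.26)); print(r.move_straight([*AX,134],rate=100,contact_N=8))
r.command_gripper(50,40)
yaw,z=turn(0.26,134,1,5,lim=9)
for i in range(5):
    yaw+=.15; z=min(z+.4,139.5); r.move_straight([*AX,z],down(yaw)); s=st(); print(s['torque'].round(2),s['contact_force'].round(1))
r.command_gripper(88); r.move_straight([*AX,210])
print(yaw,z,mark('w7'),st()['clock'])
im=cv2.imread('pics/w7.png'); cv2.imwrite('pics/w7c.png',cv2.resize(im[60:300,100:480],None,fx=2,fy=2))
cam=wcam(); print(rect('wheel_rim',157.5,cam))
E
```

```text
False
4 1.26 102.62 T [-0.76 -0.6   0.14] F [ 3.1 -4.1 -0.3] j6 0.03 g 61.6
[-0.65 -0.56  0.05] [ 3.9 -3.7  0.2]
[-0.38 -0.71  0.12] [ 4.4 -2.3 -1. ]
[-0.31 -0.89  0.15] [ 4.9 -1.9 -1.8]
[-0.26 -0.8   0.18] [ 4.9 -0.9 -2. ]
[ 0.1  -0.83  0.13] [ 5.3  0.6 -3.6]
2.01 139.5 [([108.5, 53.5], 32)] 107.1333
[([593.3, -136.7], [62.1, 62.5], np.float64(0.184), 0.77)]
```

View pics/w7c.png

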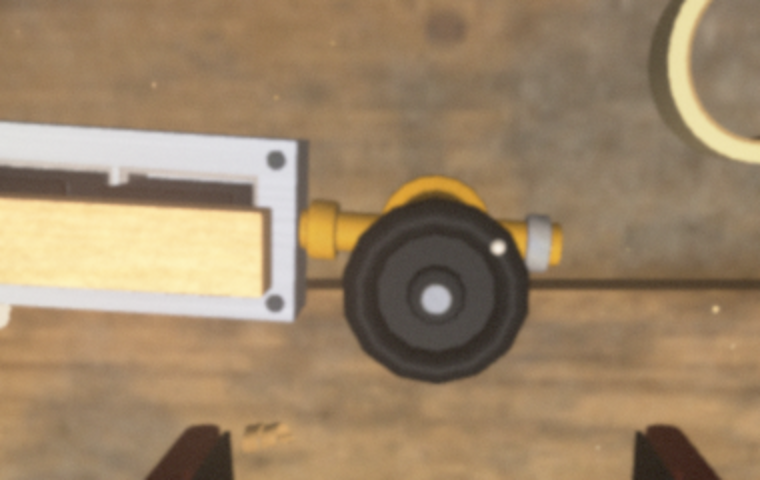

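```bash
python3 - <<'E'
from h import *
cam=wcam()
for n,uv,th in (('start',(293,231),2.4),('w3',(319,164.2),0),('w5',(318.2,164.1),0),('w6',(355.7,212.8),4.5),('w7',(348.5,183.5),5.4)):
    for dz in (3,6):
        p=pix2w([uv],130+5*th+dz,cam)[0,:2]
        for ax in (AX,np.array([593.3,-136.7])):
            d=p-ax; print(n,dz,'r',np.linalg.norm(d).round(1),'ang',round((np.arctan2(d[1],d[0])-CY)%(2*np.pi),3),end=' | ')
    print()
E
```

```text
start 3 r 27.5 ang 2.489 | start 3 r 27.2 ang 2.492 | start 6 r 26.8 ang 2.474 | start 6 r 26.4 ang 2.477 | 
w3 3 r 25.4 ang 0.038 | w3 3 r 25.6 ang 0.027 | w3 6 r 25.7 ang 0.04 | w3 6 r 25.9 ang 0.028 | 
w5 3 r 25.5 ang 0.061 | w5 3 r 25.7 ang 0.049 | w5 6 r 25.8 ang 0.062 | w5 6 r 26.0 ang 0.05 | 
w6 3 r 26.0 ang 4.578 | w6 3 r 26.2 ang 4.587 | w6 6 r 25.5 ang 4.601 | w6 6 r 25.8 ang 4.611 | 
w7 3 r 25.2 ang 5.443 | w7 3 r 25.5 ang 5.441 | w7 6 r 25.3 ang 5.462 | w7 6 r 25.6 ang 5.461 |
```

```bash
python3 - <<'E'
from h import *
r.move_to([*AX,210],down(0.9)); r.move_straight([*AX,138.5],rate=100,contact_N=8)
r.command_gripper(50,30); yaw=.9
for i in range(8):
    yaw+=.1; r.move_straight([*AX,138.5],down(yaw)); print(st()['torque'].round(2)[2],end=' ')
r.command_gripper(88); r.move_straight([*AX,210])
m=mark('w8'); print(m,st()['clock']); cam=wcam()
p=pix2w([np.array(m[0][0])+[240,130]],162,cam)[0,:2]-AX; print((np.arctan2(p[1],p[0])-CY)%(2*np.pi))
mm=(sock(0)+sock(1))/2
cam=look(mm,yaw=np.pi/2+CY,z=260,off=40); print(fitbox('board',(35,160,22),mm,cam,80),mm)
E
```

```text
0.12 0.08 0.12 0.12 0.18 0.13 0.11 0.14 [([108.6, 53.6], 30)] 114.2167
5.452925197580914
(np.float64(-0.947755543537047), array([ 6.01409410e+02,  1.25486520e+01, -4.91418446e-02])) [601.92728599  13.06323739]
```

The mark did not move under another 0.8 rad of turning, so the wheel is at its open stop. The board is still in place and the robot is clear, so I'm handing in.

```bash
python3 -c "
from station import r
print(r.job_done())"
```

```text
the job is handed in; nothing more can be done
None
```

I screwed the valve shut to its stop, plugged both pods on the bench fully home in sockets 0 and 1, laid the strip centred over them, opened the valve to its open stop and handed the job in after about 115 s; the verdict wasn't shown.

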